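Bed the key-rack bar down on its packing strips in the vise

TASK

With light pushes, slide both yellow packing strips in under the wooden bar by their tails, until the inner end of each is flush with the end of the vise jaws. Then press the bar down between the jaws, firmly but never harder than 25 N, until it nips both strips so that neither will slide any more, take the hand off, and check with a light push on the tail end of either strip. Leave the other things on the table where they are.

Things in the scene. Friction and masses are not known exactly. Their poses are not given: they have to be found in the camera images.
- vise: small blue vise fixed to the table, turned up to 20 degrees; origin on the table under the middle of the jaws; z up, y along the jaws, x across them (screw and handle stick out to x = -98 mm, 52 mm high). Jaws 90 mm long (y -45 to +45 mm), inner faces at x = -20 and +20 mm (outer -44 and +46), tops 72 mm above the table
- bar_top (a point): middle of the bar's top face, 93 to 95 mm above the table at the start. When the rail beds on the strips the resistance rises steeply. The strips are nipped only by what is pressed beyond the jaws' 10 N: pressing to about 20 N when bedded leaves each strip nipped with some 4 to 6 N, less pressing leaves less, merely touching leaves them loose
- front_strip: yellow packing strip, 110 mm (y) x 11.5 mm (x) x 18 mm high, 30 g, loose on the bed at vise x = -13 mm, nearer the robot; origin mid-underside, axes nearly the vise's. Its tail sticks out past the vise's +y end, 8 to 22 mm too far; the inner end is flush with the jaw end (vise y = -45 mm) when its origin is at vise y = +10 mm and the tail end at +65 mm
- back_strip: the same kind of strip beside the far jaw, at vise x = +13 mm, its tail sticking out past the vise's -y end. Its inner end is flush with the jaw end (vise y = +45 mm) when its origin is at vise y = -10 mm and the tail end at -65 mm
- front_strip_tail (a point): centre of the tail end face of the front strip, 9 mm above its underside
- back_strip_tail (a point): centre of the tail end face of the back strip, 9 mm above its underside
- organiser: clear plastic pill organiser, 34 x 154 mm, 25 mm high, seven lidded compartments; bystander, origin in the middle of its underside
- paperweight: round glass paperweight with a flat foot, 64 mm across, 56 mm high; bystander, origin in the middle of its underside
- doorstop: red plastic doorstop wedge, 110 x 38 mm, 32 mm high; bystander, origin in the middle of its underside
- key: silver key in a purple hard silicone cover, 63 x 34 mm, 8 mm thick; bystander, origin on its underside
- bar: wooden bar gripped by the jaws, 39 mm (vise x) x 80 mm (y) x 30 mm high; origin mid-underside, axes as the vise's. A mounting rail faced with firm rubber (25 N per mm), hidden below it between the jaws, projects 1 to 13 mm: how much is not known. It starts 2 to 16 mm above the strips. The bar moves only straight down, the jaws resist with about 10 N, and it stays where it is left
- bed (a point): middle of the vise's flat bed, 30 mm above the table between the jaws; the bed ends with the jaws at y = -45 and +45 mm. A low steel rib along its middle (12 mm wide, 8 mm high) leaves a guide channel for one strip beside each jaw
There are look-alikes about, which are no part of the job. What is shaped like the front_strip but green is not meant. Leave any red look-alike of the vise alone.

How it is judged:
By the outcome, as a careful person would: the job done as asked, in the order asked, and still so for the second after the job is handed in, with the robot touching nothing.
It also fails if it takes over 59 s, if anything falls off the work surface, if the arm or the gripper's body presses on something with over 40 N, if the wrist force passes 120 N, or if a joint passes its speed limit or range.

ROBOT

A 6-joint arm with a two-finger parallel gripper is mounted at the origin on the work surface. World frame = base frame: x ahead of the robot, y to its left, z up, the work surface at z = 0. Lengths are in m, angles in rad, forces in N, time in s.
With the tool pointing down it reaches from about 0.4 to 0.825 m from the base axis. Payload 7 kg.
Tool frame: the origin (TCP) lies midway between the tips of the shut fingers; the grasp point (between the pads) lies 19 mm behind it (arm.grip_point_offset is the distance from the TCP to the grasp point, in m); z points along the fingers, y is the line along which they close (so a half turn about z gives the same grasp; the last joint's range is limited). The gripper opens to 85 mm and grips with 20 to 120 N. Pads are 22 mm wide; open, the fingers measure 114 mm over their backs; the gripper's body (76 mm by 85 mm) begins 54 mm behind the grasp point. The pads swing forward as they close: fully open they stand 13 mm farther back than shut.
Start: joints at [1.509, 0.359, 0.012, 0, -1.224, -0.288], TCP at [0.231, 0.634, 0.21] pointing down, gripper open.
Joint ranges: [-3.07, 3.07], [-1.43, 2.12], [-1.02, 1.25], [-3.03, 1.67], [-3.05, -0], [-3.03, 3.03]. Speed limits (rad/s): [2.39, 2.39, 3.01, 3.14, 3.14, 3.14].

INTERFACE

Orientations are given as a unit quaternion [w, x, y, z].
In Python, from bench import observe, viewer, finish_job, arm gives the robot as it stands. The module is installed in compiled form; this text tells all that it offers.
- The arm moves only by the tool move_arm, never from a script. Its argument "increments" is one flat list of numbers, 7 for each row, row after row: the opening, from 0 (shut) to 1 (fully open), then the shift along the tool's x, y, z in cm, then the turn, a rotation vector about the tool's x, y, z in rad. A call has exactly 5 rows; each row shifts and turns the commanded pose from where the row before left it, along the tool's axes as they then stand; what a row does not reach is not made up. A row lasts 1/8 s, in which the tool goes at most 62.5 mm and 10.7 degrees, less where a joint would pass 70% of its speed; a pose out of reach is approached as far as the arm can. A call with a gripper value outside its range is refused whole. The fingers move at their own pace and stop on an object; "squeeze" is the grip in N (left out, the last holds). Time passes only in rows, so rows that do not move let the fingers close, or fill a call up. It gives the time, the measured TCP pose, the force, the opening and the grip force at its end, in the units of the state.
- observe(): the state, without advancing time (a new reading comes with each control period).
- viewer.get_image(name): name is "scene" or "top"; returns the picture (400x640x3 uint8, red, green, blue); there is no depth.
- viewer.get_calibration(name): a dict with "K" (3x3 intrinsics, pixels), "R" (3x3) and "t" (3): a world point X has camera coordinates R X + t. Camera axes: x right, y down, z forward; pixel columns grow to the right and rows downward; lengths in m; the calibration is good to about 2 mm. A picture is of the moment at which its call begins. get_calibration takes no time and is no camera call.
- finish_job(): hands the job in; it is judged then, once.
The state is a dict: "t": time; "joint_positions": joint angles; "dq": joint speeds; "joint_torque": joint torques, N m; "tool_pos": TCP position; "tcp_rot": TCP orientation; "wrist_force": force on the tool from outside, world axes, zero at the start; "wrist_torque": the same for the moment, N m; "grip_width": opening from 0.0 (shut) to 1.0 (fully open); "grasp_force": force on a finger pad.
Only numpy, scipy, OpenCV 4.12 (cv2) and the standard library are available. Lean on these libraries where they do the work, as an engineer would, in place of code of your own. Each camera call takes 0.05 s, during which the arm holds its last target. There are 200 camera calls.

## Working session

There is one attempt and no reset: what is moved stays moved. The work goes in short steps, Python scripts to look and compute and a tool call to move; the robot and the scene stay as the last step left them, time stands still between calls to the robot, and variables do not carry over. Pictures are saved under pics/ and viewed, at most 10 in all, crops included, and the job is handed in when it is done.

Besides the shell and the picture viewer there is one more tool, called after "Request:" as name(argument=value, ...) on one line, values as JSON. move_arm: Moves the arm, as the interface text tells. Its arguments: {"type":"object","properties":{"increments":{"type":"array","items":{"type":"number"}},"squeeze":{"type":"number"}},"required":["increments"]}

```bash
mkdir -p pics
python3 - <<'E'
from bench import observe, viewer, arm
import cv2, numpy as np
for n in ("scene","top"):
    cv2.imwrite(f"pics/{n}0.png", viewer.get_image(n)[:,:,::-1])
    c=viewer.get_calibration(n); print(n,c["K"].round(1).tolist(),c["R"].round(3).tolist(),c["t"].round(3).tolist())
print(observe()); print([a for a in dir(arm) if a[0]!='_'])
E
```

```text
scene [[373.2, 0.0, 317.7], [0.0, 373.2, 192.3], [0.0, 0.0, 1.0]] [[0.863, 0.506, -0.011], [0.261, -0.464, -0.846], [-0.433, 0.727, -0.532]] [-0.494, -0.063, 0.984]
top [[387.8, 0.0, 318.2], [0.0, 387.8, 198.6], [0.0, 0.0, 1.0]] [[-0.014, -1.0, -0.022], [-0.982, 0.018, -0.19], [0.19, 0.019, -0.982]] [0.048, 0.569, 0.656]
{'t': 0.1, 'joint_positions': array([ 1.50911547e+00,  3.59290830e-01,  1.11849446e-02, -2.96129124e-04,
       -1.22409066e+00, -2.88133888e-01]), 'dq': array([-4.55860998e-05, -1.88810853e-03,  2.26376453e-03,  2.49655372e-03,
        1.40031412e-03,  2.59052689e-04]), 'joint_torque': array([-1.18291136e-03, -5.84766304e+01,  2.94106150e+01,  6.95471272e+00,
       -3.23760920e-03,  9.29860562e-06]), 'tool_pos': array([0.23119232, 0.63370417, 0.20899043]), 'tcp_rot': array([ 7.11354168e-04,  9.84733638e-01, -1.74066519e-01, -5.92261274e-05]), 'wrist_force': array([0.32313496, 0.80864967, 0.47907918]), 'wrist_torque': array([ 0.0074263 , -0.00076487,  0.01064006]), 'grasp_force': 0.0, 'grip_width': 0.9994104565034048}
['Unreachable', 'grip_point_offset']
```

View pics/scene0.png

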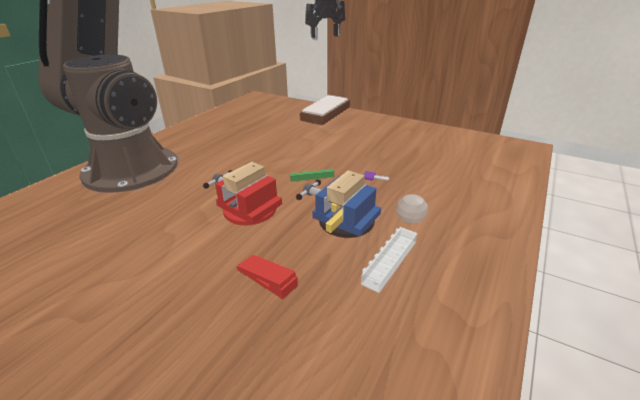

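View pics/top0.png

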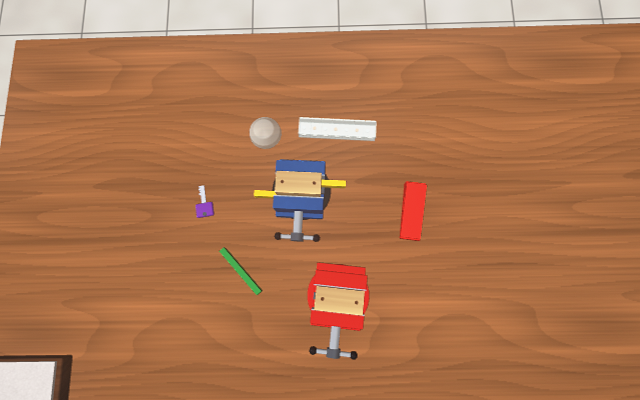

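The blue vise is at top (299,188) and the red look-alike at (340,300). The yellow tails end at (254,193) on the front (+y) strip and (346,183) on the back strip, and the green look-alike is at (240,270). I'm choosing the blue vise and the yellow strips, and will check that in a close crop.

Run:
```python
import cv2
a=cv2.imread("pics/top0.png")[150:250,240:360]; cv2.imwrite("pics/c1.png",cv2.resize(a,None,fx=6,fy=6,interpolation=cv2.INTER_CUBIC)[:600])
```

```text
(no output)
```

View pics/c1.png

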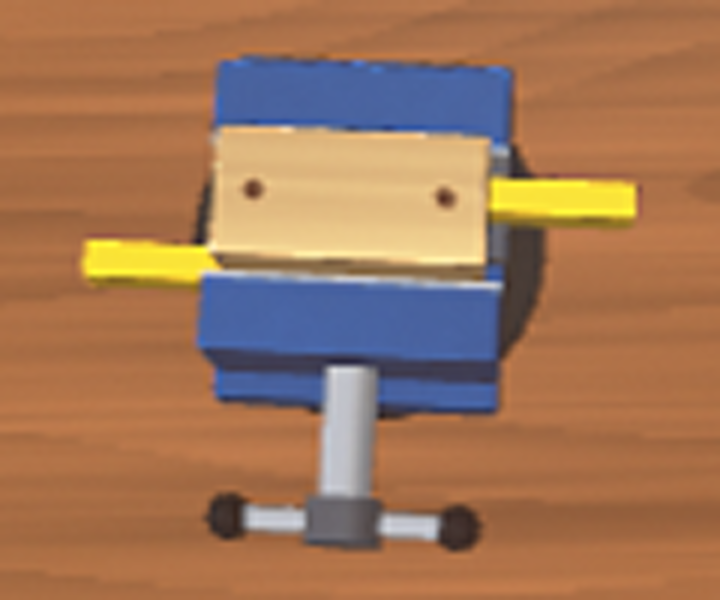

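The crop shows the blue vise, wooden bar and two yellow tails. The tail ends are at crop x≈83 (front strip) and x≈636 (back strip).

```bash
cat > h.py <<'E'
import numpy as np, cv2
from bench import viewer, observe
from scipy.optimize import least_squares
def proj(n,X):
    c=viewer.get_calibration(n); p=(np.asarray(X)@c["R"].T+c["t"])@c["K"].T; return p[:,:2]/p[:,2:]
def ray(n,px,z):
    c=viewer.get_calibration(n); C=-c["R"].T@c["t"]
    d=c["R"].T@np.linalg.solve(c["K"],[px[0],px[1],1]); return C+d*(z-C[2])/d[2]
def w(p,V):
    V=np.atleast_2d(V)/1000; c,s=np.cos(p[2]),np.sin(p[2])
    return np.c_[p[0]+c*V[:,0]-s*V[:,1],p[1]+s*V[:,0]+c*V[:,1],V[:,2]]
def inv(p,X):
    c,s=np.cos(p[2]),np.sin(p[2]); d=X[:2]-p[:2]; return 1000*np.array([c*d[0]+s*d[1],-s*d[0]+c*d[1]])
def crop(q,f=6,o=(240,150)): return (np.asarray(q)+.5)/f-.5+o
E
python3 - <<'E'
from h import *
V=[[46,45,72],[46,-45,72],[-20,45,72],[-20,-45,72],[-44,45,72],[-44,-45,72],[19.5,40,94],[19.5,-40,94],[-19.5,40,94],[-19.5,-40,94]]
Q=crop([[218,60],[513,68],[203,275],[500,285],[200,347],[497,358],[218,127],[490,137],[213,250],[487,263]])
f=lambda p:(proj("top",w(p,V))-Q).ravel()
c0=ray("top",(299,188),.08); r=least_squares(f,[c0[0],c0[1],0]); p=r.x
print(p,np.degrees(p[2])); print(f(p).reshape(-1,2).round(1).tolist())
for q in [(83,240),(83,274),(636,182),(636,215)]: print(q,inv(p,ray("top",crop(q),.048)))
c=viewer.get_calibration("top");print("cam",-c["R"].T@c["t"])
print("bar",w(p,[0,0,94]),"ft",w(p,[-13,80,39]),"bt",w(p,[13,-80,39]))
np.save("p.npy",p)
# joint-yaw tool x,y axes
from scipy.spatial.transform import Rotation as R
q=observe()["tcp_rot"]; print(R.from_quat([*q[1:],q[0]]).as_matrix().round(3))
E
```

```text
[ 0.59228694  0.0729835  -0.05758126] -3.299163137032153
[[-0.1, -0.2], [-0.2, 0.2], [0.0, -0.7], [0.5, -0.5], [-0.3, 0.4], [0.5, 0.6], [0.1, -0.4], [0.2, -0.4], [-0.5, 0.7], [-0.3, 0.3]]
(83, 240) [-6.98057055 86.69419512]
(83, 274) [-17.75924157  85.88330102]
(636, 182) [ 18.09737156 -84.59717597]
(636, 215) [  7.57022194 -84.91087725]
cam [0.43400858 0.02579537 0.75329355]
bar [[0.59228694 0.0729835  0.094     ]] ft [[0.58391244 0.15359906 0.039     ]] bt [[ 0.60066144 -0.00763205  0.039     ]]
[[ 0.939 -0.343 -0.   ]
 [-0.343 -0.939 -0.001]
 [ 0.     0.001 -1.   ]]
```

```bash
cat >> h.py <<'E'
from scipy.spatial.transform import Rotation as Ro
p=np.load("p.npy")
def plan(xyz,yaw,n,vise=True):
    """constant row (cm, rad) repeated n times taking TCP to vise xyz (mm), tool x at world yaw (rad), pointing down"""
    o=observe(); q=o["tcp_rot"]; M=Ro.from_quat([*q[1:],q[0]])
    T=w(p,xyz)[0]; G=Ro.from_matrix(np.array([[np.cos(yaw),np.sin(yaw),0],[np.sin(yaw),-np.cos(yaw),0],[0,0,-1]]))
    v=(M.inv()*G).as_rotvec()/n; S=sum(Ro.from_rotvec(v*k).as_matrix() for k in range(n))
    d=np.linalg.solve(S,M.inv().apply(T-o["tool_pos"]))*100
    print("row x",n,d.round(3),v.round(4),"| at vise",inv(p,o["tool_pos"]).round(1),o["tool_pos"][2].round(4),"F",o["wrist_force"].round(2),"t",o["t"])
YAW=p[2]-np.pi/2
E
python3 -c "
from h import *
plan([-13,112,120],YAW,10)"
```

```text
row x 10 [ 6.117 -0.146  0.891] [ 1.000e-04 -1.000e-04  1.278e-01] | at vise [-392.8  539. ] 0.209 F [0.32 0.81 0.48] t 0.1
```

```bash
python3 -c "
from h import *
plan([-13,112,120],YAW,15)"
```

```text
row x 15 [ 4.076 -0.184  0.594] [ 0.0001 -0.0001  0.0852] | at vise [-392.8  539. ] 0.209 F [0.32 0.81 0.48] t 0.1
```

Request:
move_arm(increments=[0, 4.08, -0.18, 0.6, 0, 0, 0.085, 0, 4.08, -0.18, 0.6, 0, 0, 0.085, 0, 4.08, -0.18, 0.6, 0, 0, 0.085, 0, 4.08, -0.18, 0.6, 0, 0, 0.085, 0, 4.08, -0.18, 0.6, 0, 0, 0.085], squeeze=30)

```text
t: 0.72
tool_pos: [0.4125, 0.5403, 0.1789]
tcp_rot: [0.001, 0.925, -0.379, -0.0]
wrist_force: [-0.0, 0.3, 0.6]
grip_width: 0.001
grasp_force: 0.0
```

Request:
move_arm(increments=[0, 4.08, -0.18, 0.6, 0, 0, 0.085, 0, 4.08, -0.18, 0.6, 0, 0, 0.085, 0, 4.08, -0.18, 0.6, 0, 0, 0.085, 0, 4.08, -0.18, 0.6, 0, 0, 0.085, 0, 4.08, -0.18, 0.6, 0, 0, 0.085])

```text
t: 1.35
tool_pos: [0.538, 0.381, 0.149]
tcp_rot: [0.0, 0.825, -0.566, -0.0]
wrist_force: [0.1, 0.4, 0.8]
grip_width: 0.001
grasp_force: 0.0
```

Request:
move_arm(increments=[0, 4.08, -0.18, 0.6, 0, 0, 0.085, 0, 4.08, -0.18, 0.6, 0, 0, 0.085, 0, 4.08, -0.18, 0.6, 0, 0, 0.085, 0, 4.08, -0.18, 0.6, 0, 0, 0.085, 0, 0, 0, 0, 0, 0, 0])

```text
t: 1.98
tool_pos: [0.5832, 0.2235, 0.1249]
tcp_rot: [0.001, 0.717, -0.698, -0.0]
wrist_force: [0.9, -0.2, -0.1]
grip_width: 0.004
grasp_force: 0.0
```

```bash
python3 -c "
from h import *
plan([-13,112,37],YAW,5)"
```

```text
row x 5 [ 0.757 -0.057  1.759] [ 0.0004 -0.0002  0.0169] | at vise [-17.7 149.7] 0.1249 F [ 0.89 -0.2  -0.11] t 1.975
```

Request:
move_arm(increments=[0, 0.9, -0.05, 1.76, 0, 0, 0.017, 0, 0.9, -0.05, 1.76, 0, 0, 0.017, 0, 0.9, -0.05, 1.76, 0, 0, 0.017, 0, 0.9, -0.05, 1.76, 0, 0, 0.017, 0, 0.15, -0.08, 1.76, 0, 0, 0.017])

```text
t: 2.6
tool_pos: [0.5865, 0.1891, 0.037]
tcp_rot: [-0.0, -0.688, 0.726, 0.0]
wrist_force: [0.5, 0.5, 0.0]
grip_width: 0.0
grasp_force: 0.0
```

Run:
```python
from h import *
plan([-13,80,37],YAW,10)
a=viewer.get_image("top")[140:240,210:350,::-1]; cv2.imwrite("pics/c2.png",cv2.resize(a,None,fx=5.7,fy=5.7,interpolation=cv2.INTER_CUBIC))
```

```text
row x 10 [0.356 0.006 0.   ] [0.     0.     0.0003] | at vise [-12.5 115.6] 0.037 F [0.54 0.54 0.03] t 2.6
```

View pics/c2.png

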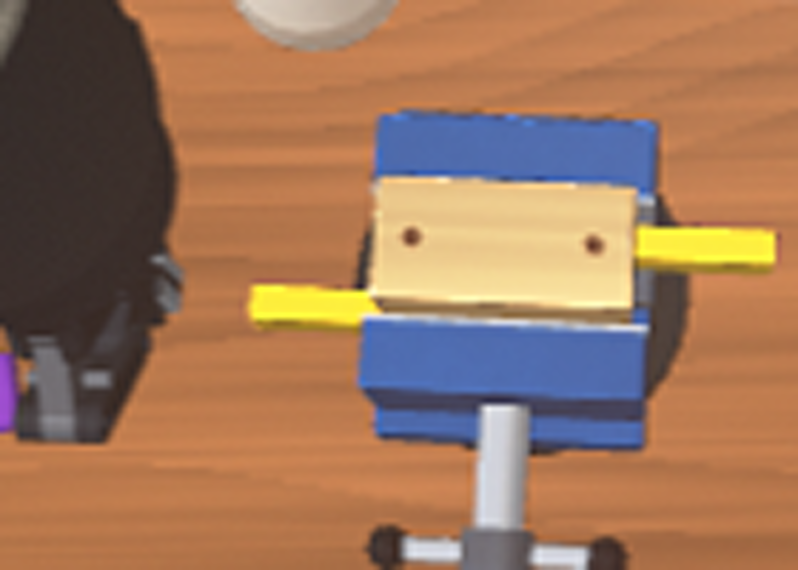

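The shut fingertip is at about (170,285), in line with the front tail end at (250,305) and with clear space between them. Pushing gently.

Request:
move_arm(increments=[0, 0.4, 0.005, 0, 0, 0, 0, 0, 0.4, 0.005, 0, 0, 0, 0, 0, 0.4, 0.005, 0, 0, 0, 0, 0, 0.4, 0.005, 0, 0, 0, 0, 0, 0.3, 0.005, 0, 0, 0, 0])

```text
t: 3.28
tool_pos: [0.5853, 0.1697, 0.0381]
tcp_rot: [0.0, -0.688, 0.726, -0.0]
wrist_force: [-0.2, 0.1, -0.0]
grip_width: 0.0
grasp_force: 0.0
```

Request:
move_arm(increments=[0, 0.3, 0.005, 0, 0, 0, 0, 0, 0.3, 0.005, 0, 0, 0, 0, 0, 0.3, 0.005, 0, 0, 0, 0, 0, 0.3, 0.005, 0, 0, 0, 0, 0, 0.3, 0.005, 0, 0, 0, 0])

```text
t: 3.9
tool_pos: [0.5842, 0.1548, 0.0378]
tcp_rot: [-0.0, -0.688, 0.726, 0.0]
wrist_force: [0.1, -0.6, -0.6]
grip_width: -0.003
grasp_force: 0.0
```

```bash
cat >> h.py <<'E'
def shot(name):
    """enlarged top crop; o=(230,160), f=8"""
    a=viewer.get_image("top"); cv2.imwrite("pics/full_"+name,a[:,:,::-1])
    cv2.imwrite("pics/"+name,cv2.resize(a[160:230,230:330,::-1],None,fx=8,fy=8,interpolation=cv2.INTER_CUBIC)); return a
def yellow(a):
    """front tail (max y) and back tail (min y) top edges at z=48mm, vise mm: subpixel via yellowness profile"""
    h=cv2.cvtColor(a,cv2.COLOR_RGB2HSV); m=cv2.inRange(h,(24,150,120),(34,255,255)); m[:150]=0;m[230:]=0;m[:,:230]=0;m[:,370:]=0
    for lab in ("L","R"):
        k=m.copy()
        if lab=="L": k[:,300:]=0
        else: k[:,:300]=0
        ys,xs=np.nonzero(k)
        if len(xs)==0: print(lab,"none"); continue
        e=(xs.min()-.5) if lab=="L" else (xs.max()+.5)
        print(lab,"n",len(xs),"x",xs.min(),xs.max(),"rows",ys.min(),ys.max(),"edge vise",inv(p,ray("top",(e,ys.mean()-.5),.048)).round(1))
E
python3 - <<'E'
from h import *
plan([-13,76,37],YAW,5)
print("initial:"); yellow(cv2.imread("pics/top0.png")[:,:,::-1].copy())
print("now:"); yellow(shot("c3.png"))
E
```

```text
row x 5 [0.104 0.004 0.016] [ 0.     -0.      0.0007] | at vise [-12.8  81.2] 0.0378 F [ 0.12 -0.59 -0.6 ] t 3.9
initial:
L n 110 x 254 275 rows 190 196 edge vise [-12.5  86.1]
R n 130 x 322 345 rows 180 185 edge vise [ 14.  -84.6]
now:
L n 75 x 260 275 rows 190 196 edge vise [-12.3  74.9]
R n 134 x 322 345 rows 180 185 edge vise [ 14.  -84.6]
```

View pics/c3.png

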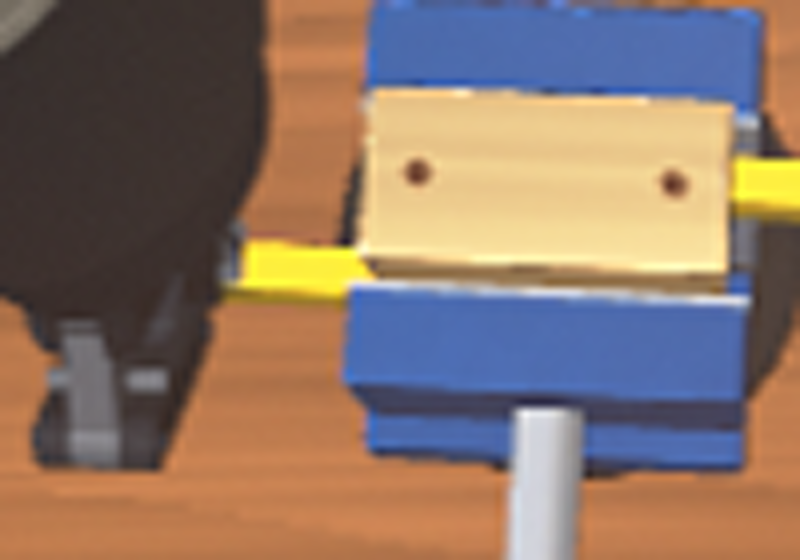

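Run:
```python
from h import *
for v in [(-12.8,81.2,38),(-12.8,70.2,38),(-20,70.2,38),(-6,70.2,38),(-12.8,75,48),(-18.5,75,48),(-18.5,75,30),(-7,75,48),(-18.5,70.2,30),(-18.5,70.2,48),(-7,70.2,48),(-12.8,75,38)]:
    q=proj("top",w(p,v))[0]; print(v,(((q-[230,160])+.5)*8-.5).round(0))
a=cv2.imread("pics/full_c3.png")[172:208,245:285]; 
b=cv2.imread("pics/top0.png")[172:208,245:285]
cv2.imwrite("pics/c4.png",np.hstack([cv2.resize(x,None,fx=10,fy=10,interpolation=cv2.INTER_NEAREST) for x in (a,b)]))
```

```text
(-12.8, 81.2, 38) [220. 274.]
(-12.8, 70.2, 38) [266. 276.]
(-20, 70.2, 38) [264. 306.]
(-6, 70.2, 38) [268. 248.]
(-12.8, 75, 48) [239. 266.]
(-18.5, 75, 48) [237. 290.]
(-18.5, 75, 30) [250. 305.]
(-7, 75, 48) [241. 242.]
(-18.5, 70.2, 30) [270. 306.]
(-18.5, 70.2, 48) [258. 291.]
(-7, 70.2, 48) [261. 243.]
(-12.8, 75, 38) [246. 275.]
```

View pics/c4.png

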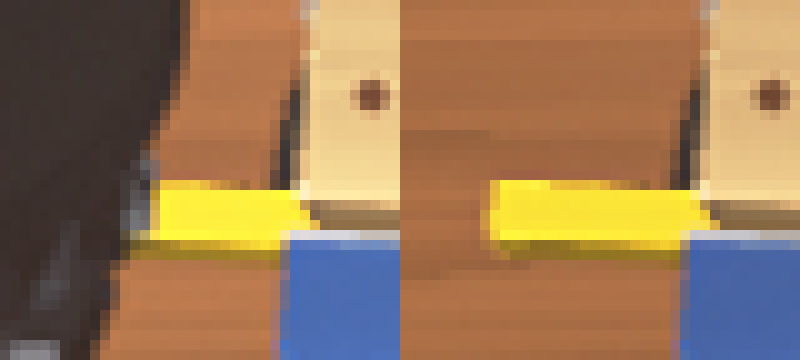

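The grey fingertip touches the front tail near (245,240), which puts the tail end at about vise y = 75. The dark gripper hides part of it. I'll push 6 mm more, back off and measure it unobstructed.

Request:
move_arm(increments=[0, 0.2, 0, 0.02, 0, 0, 0, 0, 0.2, 0, 0.02, 0, 0, 0, 0, 0.2, 0, 0.02, 0, 0, 0, 0, 0, 0, 0, 0, 0, 0, 0, 0, 0, 0, 0, 0, 0])

```text
t: 4.58
tool_pos: [0.5839, 0.149, 0.0372]
tcp_rot: [0.0, -0.688, 0.726, -0.0]
wrist_force: [-0.0, -0.4, 0.2]
grip_width: 0.0
grasp_force: 0.0
```

```bash
python3 -c "
from h import *
plan([-13,76,37],YAW,5)"
```

```text
row x 5 [-0.011  0.005  0.004] [-0.      0.      0.0007] | at vise [-12.8  75.4] 0.0372 F [-0.03 -0.44  0.25] t 4.575
```

Request:
move_arm(increments=[0, -1, 0, 0, 0, 0, 0, 0, -1, 0, 0, 0, 0, 0, 0, -1, 0, 0, 0, 0, 0, 0, -1, 0, 0, 0, 0, 0, 0, 0, 0, 0, 0, 0, 0])

```text
t: 5.2
tool_pos: [0.5861, 0.1899, 0.0371]
tcp_rot: [0.0, -0.688, 0.726, -0.0]
wrist_force: [-0.4, -0.2, -0.0]
grip_width: -0.002
grasp_force: 0.0
```

Run:
```python
from h import *
plan([-13,76,37],YAW,10)
yellow(shot("c5.png"))
a=cv2.imread("pics/full_c5.png")[172:208,245:285]
cv2.imwrite("pics/c5b.png",cv2.resize(a,None,fx=12,fy=12,interpolation=cv2.INTER_NEAREST))
```

```text
row x 10 [0.404 0.002 0.001] [-0.      0.      0.0005] | at vise [-12.9 116.4] 0.0371 F [-0.44 -0.2  -0.  ] t 5.2
L n 114 x 254 275 rows 190 196 edge vise [-12.4  86.1]
R n 134 x 322 345 rows 180 185 edge vise [ 14.  -84.6]
```

View pics/c5b.png

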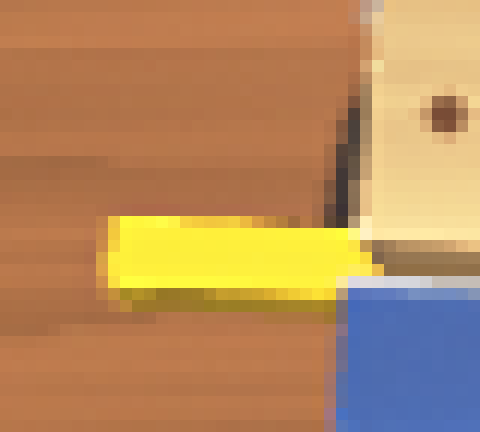

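The front strip has not moved: its tail end is still at px 254. The finger must have passed over it or beside it, so I'll check the fingertip's real position in both cameras against the projected TCP.

Run:
```python
from h import *
o=observe(); X=o["tool_pos"]
out=[]
for n,f in (("scene",8),("top",8)):
    a=viewer.get_image(n)[:,:,::-1].copy(); cv2.imwrite(f"pics/full6_{n}.png",a)
    q=proj(n,[X,w(p,[-13,86,39])[0],w(p,[-13,86,48])[0]])
    print(n,q.round(1).tolist())
    c=q[0].round().astype(int); x0,y0=c[0]-25,c[1]-42
    b=cv2.resize(a[y0:y0+70,x0:x0+50],None,fx=8,fy=8,interpolation=cv2.INTER_CUBIC)
    for k in (0,1): cv2.drawMarker(b,tuple((((q[k]-[x0,y0])+.5)*8).astype(int)),((0,255,0),(255,0,255))[k],cv2.MARKER_CROSS,14,1)
    out.append(b)
cv2.imwrite("pics/c6.png",np.hstack(out))
```

```text
scene [[364.7, 179.2], [358.5, 184.2], [358.7, 180.7]]
top [[239.0, 193.4], [254.4, 193.7], [253.5, 192.7]]
```

View pics/c6.png

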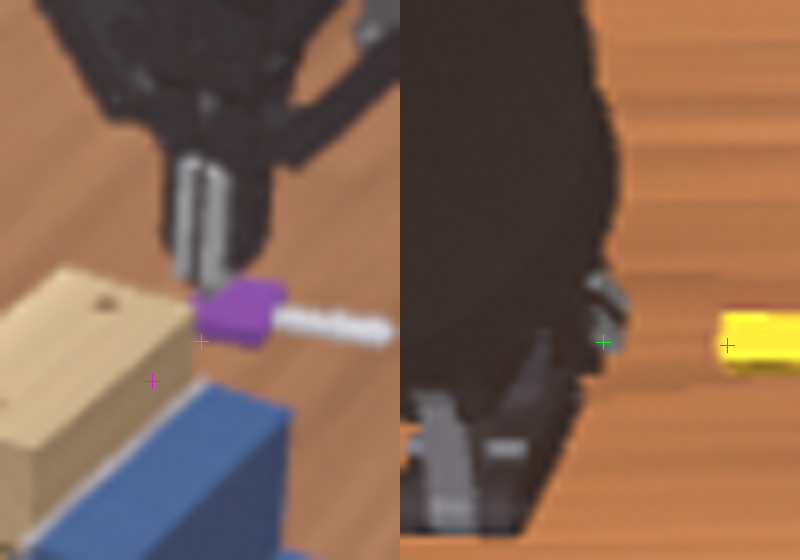

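The scene crop shows the fingertip bottom at (208,290), about 52 enlarged pixels above the projected TCP at (200,342). I'll verify the scene calibration on known corners and triangulate the tip.

Run:
```python
from h import *
o=observe(); X=o["tool_pos"]; 
qs=proj("scene",[X])[0].round()-[25,42]; qt=proj("top",[X])[0].round()-[25,42]
f=lambda n,V,q0:(((proj(n,V)-q0)+.5)*8).round()
print("corners",f("scene",w(p,[[19.5,40,94],[46,45,72],[-19.5,40,94],[19.5,-40,94],[20,45,72]]),qs).tolist())
T=Ro.from_quat([*o["tcp_rot"][1:],o["tcp_rot"][0]]).as_matrix()
for h in (0,5,10,15,19,23):
    P=X+[0,0,h/1000]; C=[P+T@np.array([sx*.011,sy*.006,0]) for sx in(1,-1) for sy in (1,-1)]
    print(h,"scene",f("scene",[P]+C,qs).tolist(),"top",(f("top",[P]+C,qt)+[400,0]).tolist())
```

```text
corners [[189.0, 309.0], [288.0, 404.0], [54.0, 268.0], [28.0, 452.0], [196.0, 376.0]]
0 scene [[201.0, 342.0], [164.0, 353.0], [202.0, 365.0], [200.0, 320.0], [238.0, 332.0]] top [[606.0, 343.0], [650.0, 369.0], [654.0, 320.0], [558.0, 366.0], [562.0, 317.0]]
5 scene [[202.0, 327.0], [165.0, 338.0], [203.0, 349.0], [201.0, 305.0], [239.0, 316.0]] top [[601.0, 339.0], [646.0, 365.0], [650.0, 315.0], [553.0, 362.0], [557.0, 312.0]]
10 scene [[203.0, 312.0], [166.0, 322.0], [204.0, 334.0], [202.0, 290.0], [240.0, 301.0]] top [[596.0, 334.0], [641.0, 361.0], [645.0, 311.0], [548.0, 358.0], [552.0, 308.0]]
15 scene [[204.0, 296.0], [167.0, 307.0], [205.0, 318.0], [203.0, 275.0], [241.0, 286.0]] top [[592.0, 330.0], [637.0, 357.0], [641.0, 306.0], [542.0, 354.0], [547.0, 303.0]]
19 scene [[205.0, 284.0], [167.0, 294.0], [206.0, 306.0], [204.0, 262.0], [242.0, 273.0]] top [[588.0, 326.0], [633.0, 353.0], [637.0, 302.0], [538.0, 350.0], [543.0, 299.0]]
23 scene [[206.0, 271.0], [168.0, 282.0], [207.0, 293.0], [205.0, 250.0], [243.0, 261.0]] top [[584.0, 323.0], [629.0, 350.0], [633.0, 299.0], [534.0, 347.0], [538.0, 295.0]]
```

Triangulation puts the real fingertips about 20 mm behind the reported TCP, near the grasp point, so the finger passed over the strip. I'll go lower and tilt the tool 15° so its body stays clear of the bar.

```bash
cat >> h.py <<'E'
def plan2(xyz,yaw,tilt,n):
    o=observe(); q=o["tcp_rot"]; M=Ro.from_quat([*q[1:],q[0]]); T=w(p,xyz)[0]
    G=Ro.from_matrix(np.array([[np.cos(yaw),np.sin(yaw),0],[np.sin(yaw),-np.cos(yaw),0],[0,0,-1]]))*Ro.from_rotvec([0,tilt,0])
    v=(M.inv()*G).as_rotvec()/n; S=sum(Ro.from_rotvec(v*k).as_matrix() for k in range(n))
    d=np.linalg.solve(S,M.inv().apply(T-o["tool_pos"]))*100
    print("row x",n,d.round(3),v.round(4),"| at vise",inv(p,o["tool_pos"]).round(1),o["tool_pos"][2].round(4),"F",o["wrist_force"].round(2),"t",round(o["t"],2))
E
python3 -c "
from h import *
plan2([-13,105,18],YAW,.26,4)"
```

```text
row x 4 [ 0.21  -0.001  0.502] [-0.0001  0.065   0.0009] | at vise [-13.1 115.3] 0.0371 F [0.23 0.37 0.05] t 5.35
```

Request:
move_arm(increments=[0, 0.21, 0, 0.5, 0, 0.065, 0.001, 0, 0.21, 0, 0.5, 0, 0.065, 0.001, 0, 0.21, 0, 0.5, 0, 0.065, 0.001, 0, 0.21, 0, 0.5, 0, 0.065, 0.001, 0, 0, 0, 0, 0, 0, 0])

```text
t: 5.98
tool_pos: [0.585, 0.1787, 0.0172]
tcp_rot: [-0.095, -0.681, 0.721, -0.089]
wrist_force: [-0.1, -0.5, -0.0]
grip_width: -0.001
grasp_force: 0.0
```

```bash
python3 -c "
from h import *
plan2([-13,80,18],YAW,.26,10)"
```

```text
row x 10 [ 0.245 -0.004  0.057] [ 0.0001 -0.0001  0.0001] | at vise [-13.4 105.1] 0.0172 F [-0.11 -0.5  -0.03] t 5.97
```

Request:
move_arm(increments=[0, 0.25, 0, 0.06, 0, 0, 0, 0, 0.25, 0, 0.06, 0, 0, 0, 0, 0.25, 0, 0.06, 0, 0, 0, 0, 0.25, 0, 0.06, 0, 0, 0, 0, 0.25, 0, 0.06, 0, 0, 0])

```text
t: 6.6
tool_pos: [0.5847, 0.1656, 0.0186]
tcp_rot: [-0.094, -0.68, 0.721, -0.089]
wrist_force: [-0.1, -0.6, -1.1]
grip_width: -0.004
grasp_force: 0.0
```

Request:
move_arm(increments=[0, 0.25, 0, 0.06, 0, 0, 0, 0, 0.25, 0, 0.06, 0, 0, 0, 0, 0.25, 0, 0.06, 0, 0, 0, 0, 0.25, 0, 0.06, 0, 0, 0, 0, 0.25, 0, 0.06, 0, 0, 0])

```text
t: 7.22
tool_pos: [0.5839, 0.1529, 0.0188]
tcp_rot: [-0.094, -0.681, 0.721, -0.089]
wrist_force: [1.0, 1.2, 0.2]
grip_width: 0.001
grasp_force: 0.1
```

Run:
```python
from h import *
yellow(shot("c7.png"))
plan2([-13,75,18],YAW,.26,5)
```

```text
L n 77 x 260 275 rows 190 196 edge vise [-12.   74.9]
R n 134 x 322 345 rows 180 185 edge vise [ 14.  -84.6]
row x 5 [0.073 0.    0.035] [-0.     -0.     -0.0001] | at vise [-13.  79.] 0.0188 F [-0.28  0.21 -0.8 ] t 7.28
```

Request:
move_arm(increments=[0, -0.8, 0, -0.2, 0, 0, 0, 0, -0.8, 0, -0.2, 0, 0, 0, 0, -0.8, 0, -0.2, 0, 0, 0, 0, 0, 0, 0, 0, 0, 0, 0, 0, 0, 0, 0, 0, 0])

```text
t: 7.9
tool_pos: [0.5852, 0.1777, 0.0183]
tcp_rot: [-0.094, -0.681, 0.721, -0.089]
wrist_force: [0.8, 0.3, 0.4]
grip_width: 0.003
grasp_force: 0.0
```

Run:
```python
from h import *
yellow(shot("c8.png"))
plan2([-13,80,18],YAW,.26,5)
```

```text
L n 78 x 260 275 rows 190 196 edge vise [-12.2  74.9]
R n 134 x 322 345 rows 180 185 edge vise [ 14.  -84.6]
row x 5 [ 0.463 -0.001  0.13 ] [-0.     -0.     -0.0001] | at vise [-13.  104.1] 0.0183 F [ 0.2   0.04 -0.34] t 7.95
```

It moved: the tail end is now at y≈74.9 with the TCP at 79.4. I'll push on to just short of 65 and then measure at sub-pixel level.

Request:
move_arm(increments=[0, 0.6, 0, 0.17, 0, 0, 0, 0, 0.6, 0, 0.17, 0, 0, 0, 0, 0.6, 0, 0.17, 0, 0, 0, 0, 0.5, 0, 0.14, 0, 0, 0, 0, 0.2, 0, 0.06, 0, 0, 0])

```text
t: 8.57
tool_pos: [0.5839, 0.1513, 0.0181]
tcp_rot: [-0.094, -0.68, 0.721, -0.089]
wrist_force: [-0.9, 0.8, -0.2]
grip_width: 0.003
grasp_force: 0.1
```

Request:
move_arm(increments=[0, 0.2, 0, 0.06, 0, 0, 0, 0, 0.2, 0, 0.05, 0, 0, 0, 0, 0.2, 0, 0.05, 0, 0, 0, 0, 0.2, 0, 0.05, 0, 0, 0, 0, 0, 0, 0, 0, 0, 0])

```text
t: 9.2
tool_pos: [0.5833, 0.1433, 0.018]
tcp_rot: [-0.094, -0.68, 0.721, -0.089]
wrist_force: [0.1, 0.7, -0.3]
grip_width: 0.0
grasp_force: 0.0
```

```bash
cat >> h.py <<'E'
def sub(a,side):
    """sub-pixel tail end (vise y, mm) on the top face: yellowness (G-B) summed along rows of the top face"""
    a=a.astype(float); g=a[:,:,1]-a[:,:,2]
    rows=range(191,195) if side=="L" else range(181,184)
    out=[]
    for r in rows:
        s=g[r,240:276] if side=="L" else g[r,324:362][::-1]
        hi=np.median(s[-7:]) if side=="L" else np.median(s[-6:]); lo=np.median(s[:5]); n=np.clip((s-lo)/(hi-lo),0,1).copy()
        n[n<.15]=0; L=n.sum(); e=275.5-L if side=="L" else 323.5+L
        out.append(inv(p,ray("top",(e,r),.048))[1])
    return np.round(out,1)
E
python3 - <<'E'
from h import *
R=lambda f: cv2.imread("pics/"+f)[:,:,::-1]
for f in("top0.png","full_c5.png","full_c8.png"): print(f,sub(R(f),"L"),sub(R(f),"R"))
plan2([-13,69.3,18],YAW,.26,5)
E
```

```text
top0.png [82.9 83.8 86.2 85.5] [-84.2 -84.3 -84.3]
full_c5.png [82.9 84.3 86.4 85.6] [-84.3 -84.3 -84.3]
full_c8.png [78.2 79.6 80.8 80.4] [-84.3 -84.4 -84.4]
row x 5 [ 0.008 -0.     0.001] [-0.     -0.     -0.0001] | at vise [-13.   69.7] 0.018 F [ 0.05  0.69 -0.31] t 9.2
```

Request:
move_arm(increments=[0, -0.8, 0, -0.2, 0, 0, 0, 0, -0.8, 0, -0.2, 0, 0, 0, 0, -0.8, 0, -0.2, 0, 0, 0, 0, 0, 0, 0, 0, 0, 0, 0, 0, 0, 0, 0, 0, 0])

```text
t: 9.82
tool_pos: [0.5847, 0.1682, 0.0175]
tcp_rot: [-0.094, -0.681, 0.721, -0.089]
wrist_force: [0.5, 0.1, 0.0]
grip_width: -0.004
grasp_force: 0.0
```

Run:
```python
from h import *
a=shot("c9.png"); print(sub(a,"L"),sub(a,"R")); yellow(a)
plan2([-13,70,18],YAW,.26,5)
```

```text
[69.3 70.2 71.3 70.6] [-84.3 -84.4 -84.4]
L n 51 x 265 275 rows 191 196 edge vise [-11.9  65.5]
R n 146 x 321 345 rows 180 196 edge vise [ 12.1 -84.6]
row x 5 [ 0.476 -0.001  0.118] [-0.     -0.     -0.0001] | at vise [-13.   94.5] 0.0176 F [ 0.54 -0.04  0.19] t 9.88
```

Run:
```python
from h import *
for f,c in(("top0.png",254),("full_c8.png",260),("full_c9.png",265)):
    a=cv2.imread("pics/"+f)[:,:,::-1].astype(int); g=a[:,:,1]-a[:,:,2]
    for r in (192,193,194):
        s=g[r,c-4:c+5].astype(float); hi=np.median(g[r,c+3:c+7]); lo=np.median(g[r,c-6:c-3]); L=np.clip((s-lo)/(hi-lo),0,1).sum()
        print(f,r,s.astype(int),"end",inv(p,ray("top",(c+4.5-L,r),.048)).round(1))
```

```text
top0.png 192 [ 42  40  36  60 137 178 174 173 174] end [-11.6  85.9]
top0.png 193 [ 38  38  34  85 169 176 174 172 171] end [-13.5  86.6]
top0.png 194 [ 42  41  38  83 166 178 175 174 175] end [-15.4  86.3]
full_c8.png 192 [ 43  42  37  84 170 183 180 179 178] end [-11.2  75.4]
full_c8.png 193 [ 41  41  36  92 174 180 178 178 178] end [-13.1  75.5]
full_c8.png 194 [ 44  42  38  86 171 183 179 178 179] end [-15.   75.2]
full_c9.png 192 [ 41  40  36  84 169 183 180 181 179] end [-10.8  66. ]
full_c9.png 193 [ 42  39  36  91 174 180 177 177 177] end [-12.7  66.1]
full_c9.png 194 [ 42  40  35  86 171 181 179 178 178] end [-14.6  65.8]
```

Run:
```python
from h import *
a=cv2.imread("pics/full_c9.png")[:,:,::-1].astype(int); g=a[:,:,1]-a[:,:,2]
b=cv2.imread("pics/full_c8.png")[:,:,::-1].astype(int); gb=b[:,:,1]-b[:,:,2]
for r in range(191,199): print(r,g[r,316:330],gb[r,316:330])
for y in(-40,-44,-45,-46,-47): print(y,proj("top",w(p,[[-9,y,48],[-13,y,48],[-20,y,72]])).round(1).tolist())
```

```text
191 [ 66  66  67  68  61  -4 -14 -11  -6   7   7   7   7   5] [66 67 68 69 64  2 -7 -6 -4  8  7  7  7  5]
192 [ 67  67  66  68  73  77  69  49 -11   4   6   7   7   6] [67 66 66 69 62 -4 -6 -5 -4  7  6  7  7  7]
193 [ 68  68  68  66  85 166 186 174  16   4   7   6   6   5] [67 68 69 71 64  3  1  2  5  8  7  7  6  5]
194 [ 34  35  36  34  76 166 185 177  17   4   6   6   6   5] [ 34  35  38  40  22 -34 -48 -37   2   7   6   6   5   5]
195 [ 36  36  35  32  77 168 185 175   6   3   6   7   5   7] [ 35  36  36  40   9 -56 -69 -51   3   8   7   6   6   7]
196 [ 29  28  29  34  85 180 195 180  -6   4   6   7   5   8] [ 27  28  30  40   6 -56 -71 -53   3   7   6   6   6   8]
197 [-2 -4 -4 -7 -9 -5 15 53 -2  4  6  6  5 10] [ -2  -4  -4  -4  -4  -5 -11 -19   4   7   7   7   5  10]
198 [-58 -57 -59 -61 -57 -48 -43  -7  13   7   6   6   6  16] [-58 -57 -57 -60 -54 -43 -41 -15   6   7   6   6   5  16]
-40 [[321.1, 193.2], [321.0, 195.3], [320.7, 196.5]]
-44 [[323.3, 193.3], [323.2, 195.4], [322.9, 196.6]]
-45 [[323.8, 193.3], [323.7, 195.4], [323.5, 196.6]]
-46 [[324.3, 193.3], [324.3, 195.4], [324.0, 196.6]]
-47 [[324.9, 193.4], [324.8, 195.5], [324.6, 196.6]]
```

The front strip is flush: its inner end is at y≈-44.7 and its tail at about 65.5. Now the back strip, with the same yaw and the opposite tilt.

Run:
```python
from h import *
plan2([-13,110,125],YAW,0,5)
```

```text
row x 5 [ 2.800e-02 -1.000e-03 -2.177e+00] [-0.     -0.052  -0.0001] | at vise [-13.   94.5] 0.0176 F [ 0.54 -0.04  0.19] t 9.88
```

Request:
move_arm(increments=[0, 0.03, 0, -2.18, 0, -0.052, 0, 0, 0.03, 0, -2.18, 0, -0.052, 0, 0, 0.03, 0, -2.18, 0, -0.052, 0, 0, 0.03, 0, -2.18, 0, -0.052, 0, 0, 0.03, 0, -2.18, 0, -0.052, 0])

```text
t: 10.5
tool_pos: [0.5855, 0.1834, 0.1261]
tcp_rot: [0.001, -0.686, 0.727, 0.0]
wrist_force: [0.2, 0.3, -0.7]
grip_width: -0.002
grasp_force: 0.0
```

Request:
move_arm(increments=[0, 2.7, -0.33, 0, 0, 0, 0, 0, 2.7, -0.33, 0, 0, 0, 0, 0, 2.7, -0.33, 0, 0, 0, 0, 0, 2.7, -0.33, 0, 0, 0, 0, 0, 2.7, -0.33, 0, 0, 0, 0])

```text
t: 11.12
tool_pos: [0.5941, 0.0467, 0.1253]
tcp_rot: [0.0, -0.686, 0.727, -0.0]
wrist_force: [0.8, 0.2, -0.1]
grip_width: -0.001
grasp_force: 0.0
```

Request:
move_arm(increments=[0, 2.7, -0.32, 0, 0, 0, 0, 0, 2.7, -0.32, 0, 0, 0, 0, 0, 2.7, -0.32, 0, 0, 0, 0, 0, 0, 0, 0, 0, 0, 0, 0, 0, 0, 0, 0, 0, 0])

```text
t: 11.75
tool_pos: [0.5991, -0.0336, 0.1253]
tcp_rot: [0.0, -0.686, 0.728, -0.0]
wrist_force: [0.1, -0.3, -0.2]
grip_width: -0.001
grasp_force: 0.0
```

Run:
```python
from h import *
plan2([13,-105,18],YAW,-.26,5)
```

```text
row x 5 [ 2.030e-01 -1.000e-03  2.142e+00] [-0.0001 -0.052  -0.0002] | at vise [  12.9 -106. ] 0.1253 F [ 0.12 -0.31 -0.22] t 11.75
```

Request:
move_arm(increments=[0, 0.2, 0, 2.14, 0, -0.052, 0, 0, 0.2, 0, 2.14, 0, -0.052, 0, 0, 0.2, 0, 2.14, 0, -0.052, 0, 0, 0.2, 0, 2.14, 0, -0.052, 0, 0, 0.2, 0, 2.14, 0, -0.052, 0])

```text
t: 12.38
tool_pos: [0.5995, -0.0314, 0.0177]
tcp_rot: [0.095, -0.681, 0.721, 0.089]
wrist_force: [0.4, -0.4, -0.1]
grip_width: 0.002
grasp_force: 0.0
```

Run:
```python
from h import *
plan2([13,-73,18],YAW,-.26,10)
```

```text
row x 10 [-0.298  0.002  0.076] [-0.0001  0.0002  0.0001] | at vise [  13.2 -103.8] 0.0177 F [ 0.42 -0.38 -0.09] t 12.38
```

Request:
move_arm(increments=[0, -0.4, 0, 0.1, 0, 0, 0, 0, -0.4, 0, 0.1, 0, 0, 0, 0, -0.3, 0, 0.08, 0, 0, 0, 0, -0.3, 0, 0.08, 0, 0, 0, 0, -0.3, 0, 0.08, 0, 0, 0])

```text
t: 13.0
tool_pos: [0.6006, -0.0144, 0.0187]
tcp_rot: [0.095, -0.681, 0.721, 0.089]
wrist_force: [-0.9, 0.3, 0.7]
grip_width: -0.001
grasp_force: 0.1
```

Request:
move_arm(increments=[0, -0.3, 0, 0.08, 0, 0, 0, 0, -0.3, 0, 0.08, 0, 0, 0, 0, -0.3, 0, 0.08, 0, 0, 0, 0, -0.3, 0, 0.08, 0, 0, 0, 0, 0, 0, 0, 0, 0, 0])

```text
t: 13.62
tool_pos: [0.6011, -0.0022, 0.0182]
tcp_rot: [0.094, -0.681, 0.721, 0.089]
wrist_force: [0.3, 0.1, 0.6]
grip_width: -0.0
grasp_force: 0.0
```

```bash
cat > m.py <<'E'
from h import *
import sys
a=shot(sys.argv[1]); yellow(a); g=a[:,:,1].astype(int)-a[:,:,2]
for r in range(179,188): print(r,g[r,320:344])
E
python3 -c "
from h import *
plan2([13,-70,18],YAW,-.26,5)"; python3 m.py d1.png
```

```text
row x 5 [-0.087  0.002  0.027] [-0.0001  0.     -0.    ] | at vise [ 13.1 -74.6] 0.0182 F [0.29 0.09 0.62] t 13.62
L none
R none
179 [8 9 8 7 7 7 9 8 8 7 8 7 8 8 7 7 7 7 8 8 7 7 8 8]
180 [8 8 9 7 7 8 8 8 8 7 7 7 7 8 6 8 8 8 8 7 7 7 8 8]
181 [9 9 8 7 7 7 8 9 8 6 7 8 9 8 8 7 7 7 8 7 8 7 8 7]
182 [8 8 8 7 8 8 9 9 8 8 7 8 8 8 8 7 7 7 9 7 8 6 8 7]
183 [9 8 8 8 7 9 9 8 7 8 7 7 8 8 8 7 7 8 9 7 8 8 8 7]
184 [9 8 7 6 7 8 8 9 8 8 7 7 9 9 8 6 7 7 9 7 7 8 7 6]
185 [9 9 7 7 7 9 9 8 7 8 7 7 8 7 9 8 8 7 7 7 7 7 7 7]
186 [ 8  8  7  8  8  9 10  9  7  7  8  8  9  7  6  7  7  7  7  7  9  8  8  8]
187 [9 9 8 7 8 8 9 8 6 7 7 8 8 7 8 9 8 8 7 7 8 7 8 6]
```

Request:
move_arm(increments=[0, -0.15, 0, 0.04, 0, 0, 0, 0, -0.15, 0, 0.04, 0, 0, 0, 0, -0.12, 0, 0.03, 0, 0, 0, 0, 0, 0, 0, 0, 0, 0, 0, 0, 0, 0, 0, 0, 0])

```text
t: 14.3
tool_pos: [0.6014, 0.0019, 0.0183]
tcp_rot: [0.094, -0.681, 0.721, 0.089]
wrist_force: [0.3, -0.6, -0.1]
grip_width: 0.005
grasp_force: 0.0
```

```bash
python3 -c "
from h import *
plan2([13,-70,18],YAW,-.26,5)"
```

```text
row x 5 [-0.008  0.003  0.007] [-0.0001 -0.     -0.    ] | at vise [ 13.1 -70.5] 0.0183 F [ 0.3  -0.6  -0.07] t 14.3
```

Request:
move_arm(increments=[0, 2, 0, -0.5, 0, 0, 0, 0, 3, 0, -0.8, 0, 0, 0, 0, 4, 0, -1, 0, 0, 0, 0, 4, 0, -1, 0, 0, 0, 0, 0, 0, 0, 0, 0, 0])

```text
t: 14.92
tool_pos: [0.593, -0.1356, 0.0164]
tcp_rot: [0.094, -0.679, 0.722, 0.089]
wrist_force: [-0.2, 0.5, -0.6]
grip_width: -0.002
grasp_force: 0.0
```

```bash
python3 -c "
from h import *
plan2([13,-100,18],YAW,-.26,5)"; python3 m.py d2.png
python3 - <<'E'
from h import *
print([(y,proj("top",w(p,[[13,y,48],[-y/abs(y)*0+13,y,72]])).round(1).tolist()) for y in (45,44,-65,-67)])
E
```

```text
row x 5 [-2.1   -0.     0.524] [-0.0002 -0.0001 -0.0008] | at vise [  12.7 -208.2] 0.0164 F [-0.2   0.49 -0.63] t 14.93
L n 52 x 265 275 rows 191 196 edge vise [-12.   65.5]
R n 95 x 321 335 rows 180 196 edge vise [ 10.4 -66. ]
179 [ 55  25  11   9   3 -14 -10 -12   2  22  28  28  28  28  31  34  36  39
  41  41  41  41  41  40]
180 [ 49  96 185 185 186 190 188 188 187 184 185 181 175 172 153 129  36  40
  42  43  42  43  43  43]
181 [ 50  99 186 180 179 180 179 179 179 179 179 179 179 179 182 168  26  41
  43  42  42  42  43  43]
182 [ 54  98 183 177 177 177 177 177 178 177 177 177 177 177 182 167  22  40
  42  42  43  43  42  42]
183 [ 59 116 182 176 175 176 175 175 176 176 175 176 176 177 181 164  31  40
  43  43  43  44  44  43]
184 [ 59 121 184 179 178 178 177 177 178 178 178 178 178 177 182 162  33  41
  45  45  45  45  44  43]
185 [ 58  96 165 168 167 174 186 186 187 186 187 186 184 185 190 172  35  43
  46  45  45  45  45  45]
186 [ 58  56  96  96  94  95 100 100 102 101 101  94  78  78  87  79  38  44
  45  43  44  44  43  44]
187 [58 12 18 25 49 67 66 65 72 85 85 85 82 83 81 64 43 44 44 43 45 45 46 46]
[(45, [[276.3, 180.0], [274.6, 176.9]]), (44, [[276.8, 180.0], [275.2, 176.9]]), (-65, [[335.0, 182.2], [335.3, 179.1]]), (-67, [[336.1, 182.2], [336.4, 179.1]])]
```

Run:
```python
from h import *
b=cv2.imread("pics/top0.png"); 
from bench import viewer
a=cv2.imread("pics/full_d2.png")
for n,i in(("0",b),("d2",a)):
    h=cv2.cvtColor(i,cv2.COLOR_BGR2HSV); m=(cv2.inRange(h,(0,180,90),(6,255,255))|cv2.inRange(h,(172,180,90),(180,255,255)))[170:250,380:440]
    ys,xs=np.nonzero(m); print(n,len(xs),xs.min()+380,xs.max()+380,ys.min()+170,ys.max()+170)
```

```text
0 1272 399 426 181 240Traceback (most recent call last):
  File "<stdin>", line 7, in <module>
    return umr_minimum(a, axis, None, out, keepdims, initial, where)
ValueError: zero-size array to reduction operation minimum which has no identity
```

Request:
move_arm(increments=[0, -0.5, 0, -1.93, 0, 0, 0, 0, -0.5, 0, -1.93, 0, 0, 0, 0, -0.75, 0, -2.9, 0, 0, 0, 0, -0.75, 0, -2.9, 0, 0, 0, 0, 0, 0, 0, 0, 0, 0])

```text
t: 15.6
tool_pos: [0.5957, -0.1324, 0.1215]
tcp_rot: [0.097, -0.682, 0.72, 0.086]
wrist_force: [0.5, 0.3, 0.6]
grip_width: -0.003
grasp_force: 0.0
```

```bash
python3 -c "
from h import *
plan2([0,0,125],YAW,0,10)"
```

```text
row x 10 [-2.038  0.15   0.256] [-0.0008  0.0259  0.0002] | at vise [  15.3 -204.8] 0.1215 F [0.51 0.27 0.64] t 15.6
```

Request:
move_arm(increments=[0, -2.04, 0.15, 0.26, 0, 0.026, 0, 0, -2.04, 0.15, 0.26, 0, 0.026, 0, 0, -2.04, 0.15, 0.26, 0, 0.026, 0, 0, -2.04, 0.15, 0.26, 0, 0.026, 0, 0, -2.04, 0.15, 0.26, 0, 0.026, 0])

```text
t: 16.23
tool_pos: [0.5918, -0.0286, 0.1257]
tcp_rot: [0.048, -0.685, 0.725, 0.044]
wrist_force: [0.1, -0.5, 0.2]
grip_width: 0.003
grasp_force: 0.0
```

Request:
move_arm(increments=[0, -2.04, 0.15, 0.26, 0, 0.026, 0, 0, -2.04, 0.15, 0.26, 0, 0.026, 0, 0, -2.04, 0.15, 0.26, 0, 0.026, 0, 0, -2.04, 0.15, 0.26, 0, 0.026, 0, 0, -2.04, 0.15, 0.26, 0, 0.026, 0])

```text
t: 16.85
tool_pos: [0.5902, 0.0743, 0.1206]
tcp_rot: [0.0, -0.687, 0.727, -0.001]
wrist_force: [0.5, -0.4, 0.4]
grip_width: -0.002
grasp_force: 0.0
```

```bash
cat > ds.py <<'E'
from h import *
for n,i in(("0",cv2.imread("pics/top0.png")),("now",viewer.get_image("top")[:,:,::-1])):
    h=cv2.cvtColor(np.ascontiguousarray(i),cv2.COLOR_BGR2HSV); m=(cv2.inRange(h,(0,180,90),(6,255,255))|cv2.inRange(h,(172,180,90),(180,255,255)))[170:250,380:440]
    ys,xs=np.nonzero(m); print(n,len(xs),xs.mean()+380 if len(xs) else 0,ys.mean()+170 if len(xs) else 0)
E
python3 ds.py; python3 -c "
from h import *
plan2([0,0,85],YAW,0,5)
a=viewer.get_image('scene'); cv2.imwrite('pics/s2.png',a[:,:,::-1]); b=cv2.imread('pics/scene0.png')[:,:,::-1]
d=np.abs(a.astype(int)-b).max(2)[240:310,220:310]; print('scene doorstop diff',d.max(),(d>25).sum())"
```

```text
0 1272 412.5070754716981 210.26808176100627
now 1272 412.5070754716981 210.26808176100627
row x 5 [ 0.064 -0.042  0.705] [-0.0003 -0.0003  0.0004] | at vise [-2.1  3.2] 0.1202 F [ 0.4   1.78 -1.14] t 16.9
scene doorstop diff 6 0
```

The doorstop has not moved. Centre over the bar and descend.

Request:
move_arm(increments=[0, 0.16, -0.1, 0.9, 0, 0, 0, 0, 0.16, -0.1, 0.9, 0, 0, 0, 0, 0, 0, 0.9, 0, 0, 0, 0, 0, 0, 0.8, 0, 0, 0, 0, 0, 0, 0.5, 0, 0, 0])

```text
t: 17.58
tool_pos: [0.592, 0.0692, 0.079]
tcp_rot: [-0.0, -0.686, 0.727, -0.0]
wrist_force: [-0.1, 0.2, 0.6]
grip_width: -0.003
grasp_force: 0.0
```

```bash
python3 -c "
from h import *
plan2([0,0,75],YAW,0,5)"
```

```text
row x 5 [-0.076 -0.001  0.08 ] [ 0.     -0.0001 -0.0002] | at vise [-0.1 -3.8] 0.079 F [-0.14  0.18  0.58] t 17.57
```

Request:
move_arm(increments=[0, 0, 0, 0.1, 0, 0, 0, 0, 0, 0, 0.1, 0, 0, 0, 0, 0, 0, 0.1, 0, 0, 0, 0, 0, 0, 0.1, 0, 0, 0, 0, 0, 0, 0.1, 0, 0, 0])

```text
t: 18.2
tool_pos: [0.5922, 0.0696, 0.0749]
tcp_rot: [0.0, -0.686, 0.727, -0.0]
wrist_force: [1.1, -0.0, 0.0]
grip_width: -0.002
grasp_force: 0.0
```

Shift 4 mm to centre, then press down in small steps.

Request:
move_arm(increments=[0, -0.2, 0, 0, 0, 0, 0, 0, -0.2, 0, 0, 0, 0, 0, 0, 0, 0, 0.1, 0, 0, 0, 0, 0, 0, 0.1, 0, 0, 0, 0, 0, 0, 0.1, 0, 0, 0])

```text
t: 18.82
tool_pos: [0.5926, 0.0737, 0.0726]
tcp_rot: [0.0, -0.686, 0.727, -0.0]
wrist_force: [-3.5, -0.1, 8.0]
grip_width: -0.0
grasp_force: 3.9
```

Request:
move_arm(increments=[0, 0, 0, 0.05, 0, 0, 0, 0, 0, 0, 0.05, 0, 0, 0, 0, 0, 0, 0.05, 0, 0, 0, 0, 0, 0, 0.05, 0, 0, 0, 0, 0, 0, 0, 0, 0, 0])

```text
t: 19.45
tool_pos: [0.5926, 0.0737, 0.0707]
tcp_rot: [0.001, -0.686, 0.727, -0.0]
wrist_force: [-3.7, 1.0, 6.9]
grip_width: 0.002
grasp_force: 3.6
```

Request:
move_arm(increments=[0, 0, 0, 0.025, 0, 0, 0, 0, 0, 0, 0.025, 0, 0, 0, 0, 0, 0, 0.025, 0, 0, 0, 0, 0, 0, 0.025, 0, 0, 0, 0, 0, 0, 0.025, 0, 0, 0])

```text
t: 20.08
tool_pos: [0.5926, 0.0737, 0.0695]
tcp_rot: [0.001, -0.686, 0.727, -0.0]
wrist_force: [-2.5, 0.8, 8.2]
grip_width: 0.004
grasp_force: 3.9
```

```bash
python3 -c "
from h import *
o=observe();print(o['tool_pos'],o['wrist_force'],o['wrist_torque'])"
```

```text
[0.59264296 0.07373098 0.06950369] [-2.47810295  0.76789878  8.19379114] [0.35631997 1.22259624 0.06956953]
```

Request:
move_arm(increments=[0, 0, 0, 0.025, 0, 0, 0, 0, 0, 0, 0.025, 0, 0, 0, 0, 0, 0, 0.025, 0, 0, 0, 0, 0, 0, 0.025, 0, 0, 0, 0, 0, 0, 0.025, 0, 0, 0])

```text
t: 20.7
tool_pos: [0.5926, 0.0737, 0.0683]
tcp_rot: [0.001, -0.686, 0.727, -0.0]
wrist_force: [-2.7, 1.1, 7.8]
grip_width: 0.001
grasp_force: 3.9
```

Request:
move_arm(increments=[0, 0, 0, 0.025, 0, 0, 0, 0, 0, 0, 0.025, 0, 0, 0, 0, 0, 0, 0.025, 0, 0, 0, 0, 0, 0, 0.025, 0, 0, 0, 0, 0, 0, 0.025, 0, 0, 0])

```text
t: 21.32
tool_pos: [0.5926, 0.0737, 0.067]
tcp_rot: [0.001, -0.686, 0.727, -0.0]
wrist_force: [-4.0, 1.3, 8.3]
grip_width: 0.006
grasp_force: 3.9
```

Request:
move_arm(increments=[0, 0, 0, 0.025, 0, 0, 0, 0, 0, 0, 0.025, 0, 0, 0, 0, 0, 0, 0.025, 0, 0, 0, 0, 0, 0, 0.025, 0, 0, 0, 0, 0, 0, 0.025, 0, 0, 0])

```text
t: 21.95
tool_pos: [0.5926, 0.0737, 0.0657]
tcp_rot: [0.001, -0.686, 0.727, -0.0]
wrist_force: [-2.9, 1.0, 8.0]
grip_width: 0.002
grasp_force: 3.9
```

Request:
move_arm(increments=[0, 0, 0, 0.025, 0, 0, 0, 0, 0, 0, 0.025, 0, 0, 0, 0, 0, 0, 0.025, 0, 0, 0, 0, 0, 0, 0.025, 0, 0, 0, 0, 0, 0, 0.025, 0, 0, 0])

```text
t: 22.58
tool_pos: [0.5926, 0.0737, 0.0645]
tcp_rot: [0.001, -0.686, 0.727, -0.0]
wrist_force: [-3.6, 1.5, 8.4]
grip_width: -0.003
grasp_force: 3.9
```

Request:
move_arm(increments=[0, 0, 0, 0.025, 0, 0, 0, 0, 0, 0, 0.025, 0, 0, 0, 0, 0, 0, 0.025, 0, 0, 0, 0, 0, 0, 0.025, 0, 0, 0, 0, 0, 0, 0.025, 0, 0, 0])

```text
t: 23.2
tool_pos: [0.5926, 0.0737, 0.0632]
tcp_rot: [0.001, -0.686, 0.727, -0.0]
wrist_force: [-3.6, 0.4, 8.4]
grip_width: 0.001
grasp_force: 3.9
```

Request:
move_arm(increments=[0, 0, 0, 0.025, 0, 0, 0, 0, 0, 0, 0.025, 0, 0, 0, 0, 0, 0, 0.025, 0, 0, 0, 0, 0, 0, 0.025, 0, 0, 0, 0, 0, 0, 0.025, 0, 0, 0])

```text
t: 23.82
tool_pos: [0.5926, 0.0737, 0.062]
tcp_rot: [0.0, -0.686, 0.727, -0.0]
wrist_force: [-2.7, 0.7, 8.0]
grip_width: 0.004
grasp_force: 3.9
```

Request:
move_arm(increments=[0, 0, 0, 0.025, 0, 0, 0, 0, 0, 0, 0.025, 0, 0, 0, 0, 0, 0, 0.025, 0, 0, 0, 0, 0, 0, 0.025, 0, 0, 0, 0, 0, 0, 0.025, 0, 0, 0])

```text
t: 24.45
tool_pos: [0.5927, 0.0737, 0.0612]
tcp_rot: [0.001, -0.687, 0.727, -0.0]
wrist_force: [-5.3, 2.0, 12.7]
grip_width: 0.001
grasp_force: 6.4
```

Bedded. Now step carefully up to about 20 N.

Request:
move_arm(increments=[0, 0, 0, 0.02, 0, 0, 0, 0, 0, 0, 0.02, 0, 0, 0, 0, 0, 0, 0.01, 0, 0, 0, 0, 0, 0, 0, 0, 0, 0, 0, 0, 0, 0, 0, 0, 0])

```text
t: 25.08
tool_pos: [0.5927, 0.0737, 0.0611]
tcp_rot: [0.001, -0.687, 0.727, -0.001]
wrist_force: [-6.1, 1.2, 14.8]
grip_width: -0.001
grasp_force: 7.3
```

Request:
move_arm(increments=[0, 0, 0, 0.02, 0, 0, 0, 0, 0, 0, 0.02, 0, 0, 0, 0, 0, 0, 0.02, 0, 0, 0, 0, 0, 0, 0, 0, 0, 0, 0, 0, 0, 0, 0, 0, 0])

```text
t: 25.7
tool_pos: [0.5927, 0.0737, 0.0609]
tcp_rot: [0.001, -0.687, 0.727, -0.001]
wrist_force: [-7.0, 1.1, 18.7]
grip_width: 0.001
grasp_force: 9.0
```

Request:
move_arm(increments=[0, 0, 0, 0.02, 0, 0, 0, 0, 0, 0, 0.015, 0, 0, 0, 0, 0, 0, 0, 0, 0, 0, 0, 0, 0, 0, 0, 0, 0, 0, 0, 0, 0, 0, 0, 0])

```text
t: 26.32
tool_pos: [0.5927, 0.0737, 0.0608]
tcp_rot: [0.001, -0.687, 0.727, -0.001]
wrist_force: [-8.5, 1.0, 21.2]
grip_width: 0.001
grasp_force: 10.0
```

```bash
python3 -c "
from h import *
o=observe();print(o['tool_pos'],o['wrist_force'])"
```

```text
[0.59273939 0.07371364 0.06082375] [-8.54766257  1.03722494 21.20651927]
```

Pressed to 21 N. Hand off, then the check pushes.

Request:
move_arm(increments=[0, 0, 0, -0.5, 0, 0, 0, 0, 0, 0, -1.5, 0, 0, 0, 0, 0, 0, -2, 0, 0, 0, 0, 0, 0, -2, 0, 0, 0, 0, 0, 0, 0, 0, 0, 0])

```text
t: 26.95
tool_pos: [0.5937, 0.0739, 0.1205]
tcp_rot: [0.002, -0.686, 0.727, -0.001]
wrist_force: [-0.2, 0.2, 0.2]
grip_width: 0.006
grasp_force: 0.0
```

Request:
move_arm(increments=[0, 2.6, -0.33, 0, 0, 0, 0, 0, 2.6, -0.33, 0, 0, 0, 0, 0, 2.6, -0.33, 0, 0, 0, 0, 0, 2.6, -0.33, 0, 0, 0, 0, 0, 0, 0, 0, 0, 0, 0])

```text
t: 27.58
tool_pos: [0.5991, -0.0326, 0.1177]
tcp_rot: [-0.0, -0.686, 0.728, 0.0]
wrist_force: [0.1, -0.8, 0.0]
grip_width: -0.0
grasp_force: 0.0
```

```bash
python3 -c "
from h import *
plan2([13,-98,18],YAW,-.26,5)"; python3 ds.py
```

```text
row x 5 [ 0.068 -0.003  2.003] [ 0.0001 -0.0521 -0.0005] | at vise [  12.9 -105. ] 0.1177 F [ 0.1  -0.78  0.01] t 27.57
0 1272 412.5070754716981 210.26808176100627
now 1272 412.498427672956 210.22327044025158
```

Request:
move_arm(increments=[0, 0.1, 0, 2, 0, -0.052, 0, 0, 0.1, 0, 2, 0, -0.052, 0, 0, 0.1, 0, 2, 0, -0.052, 0, 0, 0.1, 0, 2, 0, -0.052, 0, 0, 0, 0, 2, 0, -0.052, 0])

```text
t: 28.25
tool_pos: [0.6, -0.0238, 0.0181]
tcp_rot: [0.095, -0.681, 0.721, 0.089]
wrist_force: [0.6, 0.4, -0.1]
grip_width: -0.001
grasp_force: 0.0
```

```bash
python3 -c "
from h import *
plan2([13,-71,18],YAW,-.26,5)"
```

```text
row x 5 [-0.485  0.005  0.132] [-0.0001  0.0003  0.0001] | at vise [ 13.3 -96.1] 0.0181 F [ 0.6   0.35 -0.13] t 28.25
```

Request:
move_arm(increments=[0, -0.7, 0, 0.18, 0, 0, 0, 0, -0.7, 0, 0.18, 0, 0, 0, 0, -0.5, 0, 0.14, 0, 0, 0, 0, -0.25, 0, 0.07, 0, 0, 0, 0, -0.15, 0, 0.04, 0, 0, 0])

```text
t: 28.88
tool_pos: [0.6016, -0.0004, 0.0194]
tcp_rot: [0.095, -0.681, 0.721, 0.089]
wrist_force: [-0.3, 0.1, -0.6]
grip_width: 0.003
grasp_force: 0.0
```

Request:
move_arm(increments=[0, -0.05, 0, 0.013, 0, 0, 0, 0, -0.05, 0, 0.013, 0, 0, 0, 0, 0, 0, 0, 0, 0, 0, 0, 0, 0, 0, 0, 0, 0, 0, 0, 0, 0, 0, 0, 0])

```text
t: 29.5
tool_pos: [0.6014, 0.0, 0.0188]
tcp_rot: [0.094, -0.68, 0.721, 0.089]
wrist_force: [0.2, 0.1, 0.4]
grip_width: 0.0
grasp_force: 0.0
```

```bash
python3 -c "
from h import *
plan2([13,-70.5,18],YAW,-.26,5)"
```

```text
row x 5 [-0.031  0.007  0.026] [-0.0001 -0.     -0.0001] | at vise [ 13.3 -72.3] 0.0188 F [0.24 0.11 0.45] t 29.5
```

Request:
move_arm(increments=[0, -0.08, 0, 0.02, 0, 0, 0, 0, -0.06, 0, 0.015, 0, 0, 0, 0, -0.04, 0, 0.01, 0, 0, 0, 0, 0, 0, 0, 0, 0, 0, 0, 0, 0, 0, 0, 0, 0])

```text
t: 30.12
tool_pos: [0.6015, 0.002, 0.0189]
tcp_rot: [0.094, -0.681, 0.721, 0.089]
wrist_force: [0.3, -0.2, -0.1]
grip_width: 0.001
grasp_force: 0.0
```

```bash
python3 -c "
from h import *
plan2([13,-70.5,18],YAW,-.26,5)"
```

```text
row x 5 [0.008 0.006 0.017] [-0.0001  0.     -0.    ] | at vise [ 13.3 -70.4] 0.0189 F [ 0.29 -0.23 -0.11] t 30.12
```

Request:
move_arm(increments=[0, -0.02, 0, 0.005, 0, 0, 0, 0, -0.02, 0, 0.005, 0, 0, 0, 0, 0, 0, 0, 0, 0, 0, 0, 0, 0, 0, 0, 0, 0, 0, 0, 0, 0, 0, 0, 0])

```text
t: 30.75
tool_pos: [0.6016, 0.0022, 0.0189]
tcp_rot: [0.094, -0.681, 0.721, 0.089]
wrist_force: [-0.1, -1.7, -0.5]
grip_width: -0.001
grasp_force: 1.0
```

```bash
python3 -c "
from h import *
plan2([13,-70.5,18],YAW,-.26,5)"
```

```text
row x 5 [0.013 0.007 0.016] [-0.0001 -0.     -0.    ] | at vise [ 13.3 -70.1] 0.0189 F [-0.06 -1.72 -0.51] t 30.75
```

The back strip holds against 1.7 N. Back off and check the front one.

Request:
move_arm(increments=[0, 0.8, 0, -0.2, 0, 0, 0, 0, 1.2, 0, -0.3, 0, 0, 0, 0, 1, 0, -0.3, 0, 0, 0, 0, 0, 0, -1.5, 0, 0.05, 0, 0, 0, 0, -2, 0, 0.05, 0])

```text
t: 31.38
tool_pos: [0.5989, -0.038, 0.0529]
tcp_rot: [0.057, -0.684, 0.726, 0.054]
wrist_force: [-0.1, 0.3, -0.5]
grip_width: 0.001
grasp_force: 0.0
```

```bash
python3 -c "
from h import *
plan2([0,-90,130],YAW,0,5)"
```

```text
row x 5 [-0.554  0.261 -1.499] [ 0.0001  0.0316 -0.0004] | at vise [  13.  -110.5] 0.0529 F [-0.15  0.26 -0.49] t 31.38
```

Request:
move_arm(increments=[0, 0, 0.26, -1.6, 0, 0.032, 0, 0, 0, 0.26, -1.6, 0, 0.032, 0, 0, 0, 0.26, -1.6, 0, 0.032, 0, 0, 0, 0.26, -1.6, 0, 0.032, 0, 0, 0, 0.26, -1.6, 0, 0.032, 0])

```text
t: 32.0
tool_pos: [0.5856, -0.0443, 0.1332]
tcp_rot: [-0.0, -0.686, 0.728, -0.001]
wrist_force: [-0.5, 0.5, 0.0]
grip_width: 0.003
grasp_force: 0.0
```

Request:
move_arm(increments=[0, -2.7, 0.18, 0, 0, 0, 0, 0, -2.7, 0.18, 0, 0, 0, 0, 0, -2.7, 0.18, 0, 0, 0, 0, 0, -2.7, 0.18, 0, 0, 0, 0, 0, -2.7, 0.18, 0, 0, 0, 0])

```text
t: 32.62
tool_pos: [0.5847, 0.0919, 0.1326]
tcp_rot: [0.0, -0.686, 0.728, -0.0]
wrist_force: [-0.4, 0.1, -0.4]
grip_width: -0.0
grasp_force: 0.0
```

Request:
move_arm(increments=[0, -2.7, 0.18, 0, 0, 0, 0, 0, -2.7, 0.18, 0, 0, 0, 0, 0, -2.7, 0.18, 0, 0, 0, 0, 0, 0, 0, 0, 0, 0, 0, 0, 0, 0, 0, 0, 0])

```text
invalid input at $.increments: expected a multiple of 7 numbers
```

```bash
python3 -c "
from h import *
plan2([-13,98,18],YAW,.26,5)"
```

```text
row x 5 [-1.824  0.088  2.121] [-0.0001  0.052  -0.0002] | at vise [-8.7 18.5] 0.1326 F [-0.4   0.11 -0.35] t 32.62
```

Request:
move_arm(increments=[0, -2.7, 0.15, 0, 0, 0, 0, 0, -2.7, 0.15, 0, 0, 0, 0, 0, -2.7, 0.13, 0, 0, 0, 0, 0, 0, 0, 0, 0, 0, 0, 0, 0, 0, 0, 0, 0, 0])

```text
t: 33.25
tool_pos: [0.585, 0.1722, 0.1324]
tcp_rot: [-0.0, -0.686, 0.727, -0.0]
wrist_force: [0.2, 0.9, -0.6]
grip_width: 0.0
grasp_force: 0.0
```

```bash
python3 -c "
from h import *
plan2([-13,97,18],YAW,.26,5)"
```

```text
row x 5 [-0.206 -0.     2.285] [-0.      0.0519 -0.0001] | at vise [-13.   98.6] 0.1324 F [ 0.21  0.9  -0.58] t 33.25
```

Request:
move_arm(increments=[0, -0.2, 0, 2.28, 0, 0.052, 0, 0, -0.2, 0, 2.28, 0, 0.052, 0, 0, -0.2, 0, 2.28, 0, 0.052, 0, 0, -0.2, 0, 2.28, 0, 0.052, 0, 0, -0.2, 0, 2.28, 0, 0.052, 0])

```text
t: 33.88
tool_pos: [0.5853, 0.1699, 0.0179]
tcp_rot: [-0.095, -0.68, 0.721, -0.09]
wrist_force: [-0.2, -0.5, 0.0]
grip_width: 0.005
grasp_force: 0.0
```

```bash
python3 -c "
from h import *
plan2([-13,71,18],YAW,.26,5)"
```

```text
row x 5 [0.49  0.008 0.13 ] [-0.0001 -0.0003 -0.0003] | at vise [-12.6  96.3] 0.0179 F [-0.19 -0.55  0.01] t 33.88
```

Request:
move_arm(increments=[0, 0.8, 0, 0.21, 0, 0, 0, 0, 0.8, 0, 0.21, 0, 0, 0, 0, 0.6, 0, 0.16, 0, 0, 0, 0, 0.2, 0, 0.05, 0, 0, 0, 0, 0, 0, 0, 0, 0, 0])

```text
t: 34.5
tool_pos: [0.5839, 0.1461, 0.0192]
tcp_rot: [-0.093, -0.68, 0.721, -0.089]
wrist_force: [0.1, 0.3, -0.3]
grip_width: 0.003
grasp_force: 0.0
```

```bash
python3 -c "
from h import *
plan2([-13,69.7,18],YAW,.26,5)"
```

```text
row x 5 [0.049 0.008 0.037] [-0.0002  0.0002 -0.0002] | at vise [-12.6  72.5] 0.0192 F [ 0.06  0.33 -0.28] t 34.5
```

Request:
move_arm(increments=[0, 0.1, 0, 0.03, 0, 0, 0, 0, 0.08, 0, 0.02, 0, 0, 0, 0, 0.06, 0, 0.015, 0, 0, 0, 0, 0.03, 0, 0.01, 0, 0, 0, 0, 0, 0, 0, 0, 0, 0])

```text
t: 35.12
tool_pos: [0.5834, 0.1434, 0.0184]
tcp_rot: [-0.094, -0.681, 0.721, -0.089]
wrist_force: [0.2, -0.7, -0.9]
grip_width: -0.002
grasp_force: 0.0
```

```bash
python3 -c "
from h import *
plan2([-13,69.7,18],YAW,.26,5)"
```

```text
row x 5 [0.    0.001 0.009] [-0.0001 -0.     -0.0001] | at vise [-12.9  69.8] 0.0184 F [ 0.22 -0.72 -0.86] t 35.12
```

Request:
move_arm(increments=[0, 0.02, 0, 0.005, 0, 0, 0, 0, 0.02, 0, 0.005, 0, 0, 0, 0, 0, 0, 0, 0, 0, 0, 0, 0, 0, 0, 0, 0, 0, 0, 0, 0, 0, 0, 0, 0])

```text
t: 35.75
tool_pos: [0.5834, 0.1431, 0.0185]
tcp_rot: [-0.094, -0.681, 0.721, -0.089]
wrist_force: [-0.6, 0.6, -0.7]
grip_width: 0.003
grasp_force: 0.4
```

```bash
python3 -c "
from h import *
plan2([-13,69.7,18],YAW,.26,5)"
```

```text
row x 5 [-0.006  0.003  0.009] [-0.0001  0.     -0.0001] | at vise [-12.9  69.5] 0.0185 F [-0.55  0.64 -0.66] t 35.75
```

Contact is just starting (0.6 N). A little more.

Request:
move_arm(increments=[0, 0.02, 0, 0.005, 0, 0, 0, 0, 0.01, 0, 0.003, 0, 0, 0, 0, 0, 0, 0, 0, 0, 0, 0, 0, 0, 0, 0, 0, 0, 0, 0, 0, 0, 0, 0, 0])

```text
t: 36.38
tool_pos: [0.5835, 0.143, 0.0185]
tcp_rot: [-0.094, -0.681, 0.721, -0.089]
wrist_force: [-0.6, 3.9, -0.6]
grip_width: 0.001
grasp_force: 1.7
```

```bash
python3 -c "
from h import *
plan2([-13,69.7,18],YAW,.26,5)"
```

```text
row x 5 [-0.009  0.003  0.007] [-0.0001  0.0001 -0.0001] | at vise [-12.8  69.4] 0.0185 F [-0.64  3.93 -0.58] t 36.38
```

Request:
move_arm(increments=[0, -0.8, 0, -0.2, 0, 0, 0, 0, -1.5, 0, -0.4, 0, 0, 0, 0, -1.5, 0, -0.4, 0, 0, 0, 0, 0, 0, -2, 0, -0.05, 0, 0, 0, 0, -3, 0, -0.05, 0])

```text
t: 37.0
tool_pos: [0.5856, 0.1944, 0.0664]
tcp_rot: [-0.059, -0.685, 0.724, -0.054]
wrist_force: [0.5, -0.8, -0.2]
grip_width: 0.003
grasp_force: 0.0
```

```bash
python3 m.py d3.png
python3 - <<'E'
from h import *
a=cv2.imread("pics/full_d3.png")[:,:,::-1].astype(int); g=a[:,:,1]-a[:,:,2]
for r in (193,194): print(g[r,261:270],g[r,318:328])
x=cv2.imread("pics/full_d3.png"); s=viewer.get_image("scene")[:,:,::-1]
cv2.imwrite("pics/end.png",np.hstack([cv2.resize(x[100:250,190:340],(400,400),interpolation=cv2.INTER_CUBIC),cv2.resize(s[140:290,290:440],(400,400),interpolation=cv2.INTER_CUBIC)]))
E
```

```text
L n 53 x 265 275 rows 191 196 edge vise [-11.9  65.5]
R n 94 x 321 335 rows 180 196 edge vise [ 10.6 -66. ]
179 [ 60  40  17   9   4 -12  -8  -9   3  22  27  28  28  28  31  34  36  41
  40  41  41  41  41  40]
180 [ 54  74 167 184 183 188 187 186 184 182 183 178 173 169 149 126  37  41
  42  43  43  44  42  42]
181 [ 52  75 165 180 176 177 178 177 177 178 177 176 176 178 180 165  26  41
  41  42  42  42  42  42]
182 [ 50  94 182 178 175 175 174 176 175 175 176 174 175 175 180 166  23  40
  42  42  43  42  41  42]
183 [ 51  95 182 175 174 173 173 173 174 174 174 174 174 174 179 162  31  40
  43  43  42  44  43  43]
184 [ 51  99 185 178 176 176 175 175 175 174 175 175 176 176 180 160  33  42
  44  44  45  45  44  43]
185 [ 51  75 163 167 166 172 184 183 185 185 185 184 183 183 189 170  35  44
  44  45  44  44  45  45]
186 [59 55 94 94 91 93 98 99 99 98 99 92 75 76 86 78 40 44 46 43 43 43 44 45]
187 [57 16 19 25 49 65 63 64 70 85 84 83 81 82 79 64 44 44 44 44 44 45 46 45]
[ 42  40  36  92 174 179 177 176 176] [ 66  65  72 138 185 174  15   4   6   5]
[ 42  40  37  86 171 181 178 179 178] [ 67  65  74 141 187 178  17   2   4   5]
```

View pics/end.png

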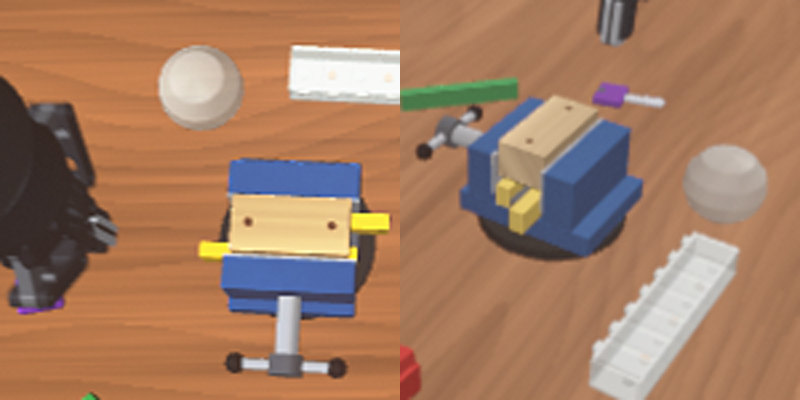

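The bar is lowered and both strips are in with their tails unchanged at px 265 and 335. The front one held against 3.9 N, the hand is clear, and the organiser, paperweight, key, green strip and doorstop look unmoved. Handing in.

```bash
python3 -c "
from bench import finish_job
print(finish_job())"
```

```text
the job is handed in; nothing more can be done
None
```

I handed the job in at about 37 s. Both strips are flush to within about 1 mm, though the back one is judged from its tail because its inner end was hidden. The bar was pressed to about 21 N straight down (23 N in all). The front strip held a 3.9 N push and the back one 1.7 N, and nothing else appears to have moved.

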